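Cup under the spout, then hold the espresso lever level

TASK

Stand the small espresso cup upright on the drip grid of the lever espresso machine, centred under its spout, and let go of it. Then bring the machine's spring-loaded side lever down until it is level and hold it there, steady, for at least three seconds of pre-infusion; finish still holding the lever level, since it springs up when released. Leave the mug, the kitchen timer and the teaspoon where they are.

Things in the scene. Friction and masses are not known exactly. Their poses are not given: they have to be found in the camera images.
- machine: compact spring-lever espresso machine fixed to the worktop, steel with a white boiler housing. Base 240 (x) x 170 (y) mm; origin under its centre at worktop height, z up; its front is its own -x, roughly towards the robot. The housing, x = +17 to +115 mm, is 257 mm high with its top rail; in front of it lies the drip grid; the lever sticks out to its own +y (the robot's left)
- group_top (a point): top of the group: upright steel cylinder hanging over the drip grid on the machine's axis x = -45, y = 0 mm, from 164 to 257 mm above the worktop, at most 34 mm in radius; a dark filter cup below it, 28 mm in radius (36 mm at its two side lugs), from 164 down to 145 mm, ends in the spout
- spout (a point): mouth of the spout, 13 mm wide, pointing straight down, 118 mm above the worktop and 84 mm above the drip grid, on the group axis
- grid_under_spout (a point): point on the top of the drip grid straight below the spout, 34 mm above the worktop; axes as the machine's. The grid is level, flush and rimless, from 70 mm in front of this point to 54 mm behind it and 70 mm to either side
- brew_lever (a joint): angle of the side lever, rad: 0 = at rest against its upper stop, leaning 0.45 rad (26 degrees) above level; grows as the lever is pushed down; 0.45 = level; lower stop at 0.85. It turns in the machine's own y-z plane, about its x axis. A spring always drives it back up: straight across the lever at lever_grip about 8 N is needed to start it and 12 N to hold it level
- lever_pivot (a point): hinge axis of the lever, on the left side of the group, 190 mm above the worktop; the axis runs along the machine's x
- lever_grip (a point): point on the centre line of the lever's round black handle, 140 mm from the pivot, moving with the lever; the handle is 24 to 26 mm thick and runs from 90 to 180 mm from the pivot, beyond a 12 mm steel rod. At rest 251 mm above the worktop, when level 190 mm (as high as the pivot). A wall cabinet hangs over the back of the worktop, its underside 0.66 m up: come in low
- espresso_cup: small espresso cup, black above and cream below, 53 mm high, rounded body about 60 mm across, 0.13 kg. Origin at the underside, 12 mm from the body's axis on the handle's side; own z up; the body's axis is at own y = +12 mm and the handle points to own -y, reaching 42 mm from the origin. At the start it stands upright on the worktop left of the machine, its handle roughly towards the robot
- cup_foot (a point): centre of the cup's underside, on the axis of the round body; axes as the cup's
- cup_handle (a point): point in the cup's loop handle to pinch it, 50 mm from the cup's axis, 40 mm above its underside; the handle is 12 to 14 mm thick across (along the cup's x), and stands from 16 to 53 mm above the underside. The side of a tall cupboard bounds the worktop on the left
- mug_orange: bystander: large mug with a handle, 90 mm high, 77 mm across, too tall for the spout; origin at the underside
- egg_timer: bystander: round kitchen timer, 64 mm across, 54 mm high; origin at the centre of the underside
- teaspoon: bystander: steel teaspoon lying flat, 127 x 30 x 6 mm; origin at the centre of the underside
Things that resemble listed ones, but are neither listed nor needed, are in the scene too. Leave any purple look-alike of the espresso_cup alone.

How it is judged:
By the outcome, as a careful person would: the job done as asked, in the order asked, and still so for the second after the job is handed in, while the arm keeps its last pose, push and grip.
It also fails if it takes over 69 s, if anything falls off the work surface, if the arm or the gripper's body presses on something with over 40 N, if the wrist force passes 120 N, or if a joint passes its speed limit or range.

ROBOT

A 7-joint arm with a two-finger parallel gripper is mounted at the origin on a cart in front of the work surface, level with it; the furniture and walls round the work are solid. World frame = base frame: x ahead of the robot, y to its left, z up, the work surface at z = 0. Lengths are in m, angles in rad, forces in N, time in s.
With the tool pointing down it reaches from about 0.35 to 0.9 m from the base axis. Payload 19.9 kg.
Tool frame: the origin (TCP) lies at the very end of the fingers, on their centre line; the grasp point (between the pads) lies 19 mm behind it; z points along the fingers, y is the line along which they close (so a half turn about z gives the same grasp; the last joint's range is limited). The gripper opens to 94 mm and grips with 3 to 60 N. Pads are 16 mm wide; open, the fingers measure 119 mm over their backs; the gripper's body (75 mm by 177 mm) begins 78 mm behind the grasp point.
Start: joints at [-1.177, 0.417, -0.01, 1.614, 0.005, 1.111, -0.053], TCP at [0.264, 0.567, 0.205] pointing down, gripper open.
Joint ranges: [-2.81, 2.81], [-0.39, 2.02], [-1.27, 1.25], [0.06, 2.57], [-1.19, 4.33], [0.19, 2], [-2.82, 2.82]. Speed limits (rad/s): [1.89, 1.89, 2.39, 2.39, 3.01, 3.01, 3.01].

INTERFACE

Orientations are given as [roll, pitch, yaw] about the fixed x, y, z axes, in that order (R = Rz(yaw) Ry(pitch) Rx(roll)).
In Python, from plant import robot gives the robot as it stands. Calls block until the motion is done:
- robot.goto(position, orientation): joint-space move of the TCP to a pose.
- robot.line_to(position, ori=None, rate=0.15): straight line of the TCP; ori=None keeps the orientation; rate is the mean speed in m/s.
- robot.set_joints(angles): joint-space move.
- robot.ungrasp() and robot.grab(strength=None): open the fingers fully, or close them until they stop; strength is the grip in N (None keeps the last).
- robot.pause(seconds).
- robot.ik(position, orientation): joint angles nearest the present ones, or None.
- robot.grab_frame(name): name is "scene" or "side" or "wrist"; returns a dict with "pixels" (384x512x3 uint8, blue, green, red), "fx", "fy", "cx", "cy" (pixels), "k1" (the pictures are not rectified: a ray, as slopes to the right and down, at radius r is drawn at 1 + k1 r^2 times it, then the intrinsics apply), "rvec" (rotation vector, rad) and "tvec" (3), from world to camera coordinates, as OpenCV has them. Camera axes: x right, y down, z forward; pixel columns grow to the right and rows downward; lengths in m; the calibration is good to about 2 mm. A picture is of the moment at which its call begins. There is no depth.
A pose or a line that the arm cannot do raises robot.IKError and nothing moves.
- robot.finish_job(): hands the job in; it is judged then, once.
Readings, each from a call of its own:
- robot.current_t(): time.
- robot.current_joint_pos(): joint angles.
- robot.current_qvel(): joint speeds.
- robot.current_joint_torque(): joint torques, N m.
- robot.current_eef_pos(): TCP position.
- robot.current_tool_rot(): TCP orientation.
- robot.current_contact_force(): force on the tool from outside, world axes, zero at the start.
- robot.current_ft_torque(): the same for the moment, N m.
- robot.current_opening(): opening from 0.0 (shut) to 1.0 (fully open).
- robot.current_gripper_force(): force on a finger pad.
Only numpy, scipy, OpenCV 4.12 (cv2) and the standard library are available. Lean on these libraries where they do the work, as an engineer would, in place of code of your own. Each camera call takes 0.05 s, during which the arm holds its last target. There are 200 camera calls.

## Working session

There is one attempt and no reset: what is moved stays moved. The work goes in short steps, each a Python script; the robot and the scene stay as the last script left them, time stands still between calls to the robot, and variables do not carry over. Pictures are saved under pics/ and viewed, at most 10 in all, crops included, and the job is handed in when it is done.

```bash
ls; mkdir -p pics
cat > h.py <<'E'
import numpy as np, cv2
from plant import robot
def shot(n):
    return robot.grab_frame(n)
def ray(f,u,v):
    x,y=(u-f["cx"])/f["fx"],(v-f["cy"])/f["fy"]; k=f["k1"]
    xu,yu=x,y
    for _ in range(20):
        s=1+k*(xu*xu+yu*yu); xu,yu=x/s,y/s
    R=cv2.Rodrigues(np.array(f["rvec"],float))[0]; t=np.array(f["tvec"],float).ravel()
    return -R.T@t, R.T@np.array([xu,yu,1.])
def onz(f,u,v,z):
    o,d=ray(f,u,v); return o+d*(z-o[2])/d[2]
def tri(a,b):
    A=np.zeros((3,3));B=np.zeros(3)
    P=[]
    for f,u,v in (a,b):
        o,d=ray(f,u,v); d/=np.linalg.norm(d); M=np.eye(3)-np.outer(d,d); A+=M;B+=M@o;P.append((M,o))
    p=np.linalg.solve(A,B); return p,[float(np.linalg.norm(M@(p-o))) for M,o in P]
def proj(f,p):
    R=cv2.Rodrigues(np.array(f["rvec"],float))[0]; c=R@np.array(p)+np.array(f["tvec"],float).ravel()
    x,y=c[:2]/c[2]; s=1+f["k1"]*(x*x+y*y)
    return np.array([f["fx"]*x*s+f["cx"],f["fy"]*y*s+f["cy"]])
E
python3 - <<'E'
from h import *
import pickle
fs={n:shot(n) for n in("scene","side","wrist")}
pickle.dump(fs,open("f0.pkl","wb"))
for n,f in fs.items():
    o,d=ray(f,256,192); print(n,o.round(3),d.round(2),f["fx"],f["k1"]); 
cv2.imwrite("pics/a_scene.png",cv2.resize(fs["scene"]["pixels"],(768,576)))
cv2.imwrite("pics/a_side.png",cv2.resize(fs["side"]["pixels"],(768,576)))
print(robot.current_eef_pos(),robot.current_tool_rot(),robot.current_t())
E
```

```text
pics
scene [ 0.086 -0.57   0.648] [ 0.5   0.66 -0.56] 416.46118431745884 0.0017604113036071409
side [ 0.233 -0.58   0.733] [ 0.35  0.68 -0.65] 397.29766911256735 0.027592968958872956
wrist [0.204 0.595 0.385] [ 0.21 -0.1  -0.97] 323.218282601787 -0.042562605093858584
[0.26373875 0.56633085 0.20498418] [-3.14066096e+00  9.50759267e-05  2.70579177e+00] 0.15
```

View pics/a_scene.png

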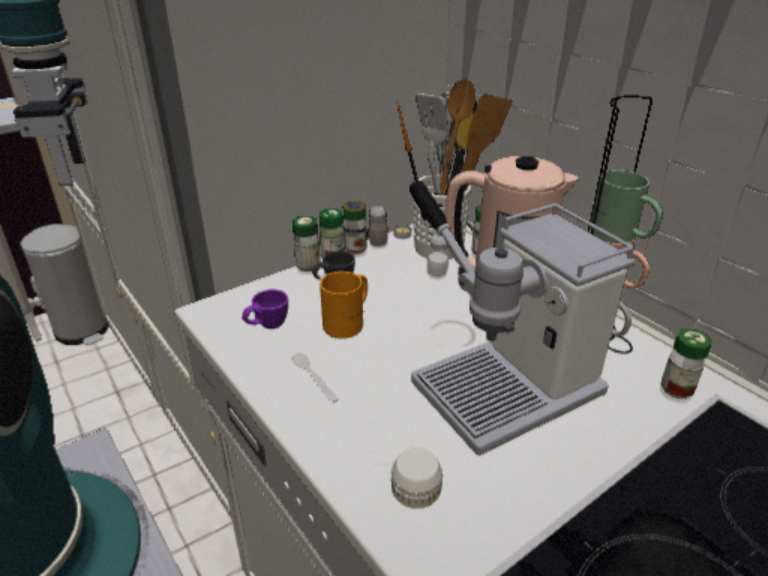

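View pics/a_side.png

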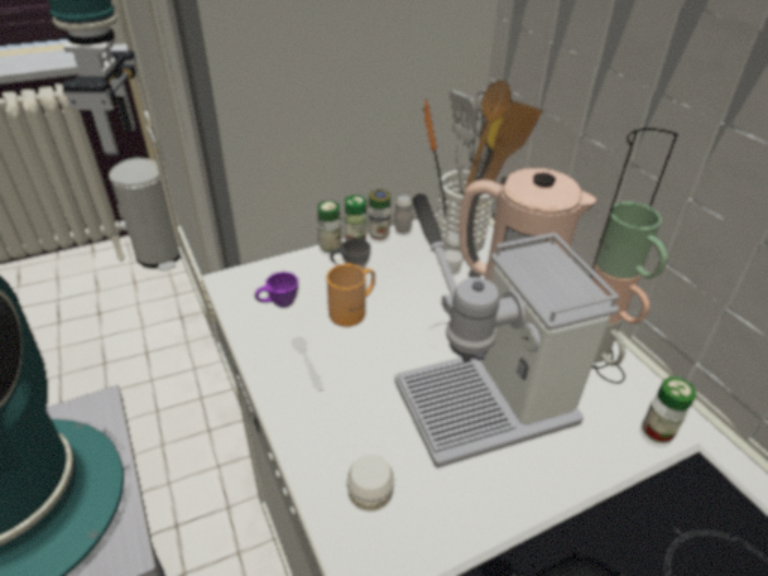

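The scene shot shows the espresso-cup candidates: the black cup at (340,264), partly behind the orange mug at (343,305), the purple look-alike at (268,308), the green mug at (625,205) and the pink mug at (635,265). By the description (black above, cream below) it's the black cup; in the side shot that is at (355,250). The machine's base corners are at about (413,378), (478,440) and (606,382), and the lever handle runs (413,185) to (440,225). Next, a close crop and measurements.

Run:
```python
from h import *
import pickle
fs=pickle.load(open("f0.pkl","rb"))
s,d=fs["scene"],fs["side"]
def crop(f,x0,y0,w,h,k): return cv2.resize(f["pixels"][y0:y0+h,x0:x0+w],(w*k,h*k),interpolation=cv2.INTER_CUBIC)
a=np.hstack([crop(s,195,155,64,48,6),crop(d,210,148,64,48,6)])
b=np.hstack([crop(s,270,215,140,100,1),]*1)
m=np.hstack([cv2.resize(s["pixels"][110:310,265:415],(384,300)) if 0 else crop(s,268,225,128,100,3),crop(d,258,230,128,100,3)])
cv2.imwrite("pics/b.png",np.vstack([a,m]))
for n,c in {"left":((413,378),(397,376)),"front":((478,440),(437,455)),"right":((606,382),(580,413)),"grpTop":((498,252),(478,282)),"spout":((491,335),(468,360)),"levtip":((413,185),(418,198)),"levin":((442,225),(440,243))}.items():
    (u,v),(p,q)=c; u,v,p,q=[x/1.5 for x in(u,v,p,q)]
    X,e=tri((s,u,v),(d,p,q)); print(n,X.round(3),np.round(e,4), onz(s,u,v,.034).round(3),onz(d,p,q,.034).round(3))
print("cup",onz(s,340/1.5,255/1.5,.053),onz(d,355/1.5,242/1.5,.053))
print("mug",onz(s,343/1.5,332/1.5,0), "purple",onz(s,272/1.5,325/1.5,0))
```

```text
left [ 0.555 -0.018 -0.002] [0.0019 0.0019] [ 0.529 -0.051  0.034] [ 0.54  -0.043  0.034]
front [ 0.526 -0.19   0.029] [0.0002 0.0002] [ 0.522 -0.193  0.034] [ 0.524 -0.193  0.034]
right [ 0.75  -0.222  0.032] [0.0018 0.0018] [ 0.748 -0.225  0.034] [ 0.749 -0.221  0.034]
grpTop [ 0.618 -0.105  0.241] [0.0004 0.0004] [0.889 0.131 0.034] [0.781 0.096 0.034]
spout [ 0.603 -0.126  0.124] [0.0021 0.0021] [ 0.692 -0.047  0.034] [ 0.658 -0.062  0.034]
levtip [0.631 0.083 0.261] [0.0013 0.0013] [0.951 0.47  0.034] [0.822 0.399 0.034]
levin [0.633 0.017 0.221] [0.002 0.002] [0.875 0.279 0.034] [0.78  0.232 0.034]
cup [0.61964    0.27644958 0.053     ] [0.61581963 0.28185964 0.053     ]
mug [0.53163897 0.1376091  0.        ] purple [0.44545504 0.22615037 0.        ]
```

View pics/b.png

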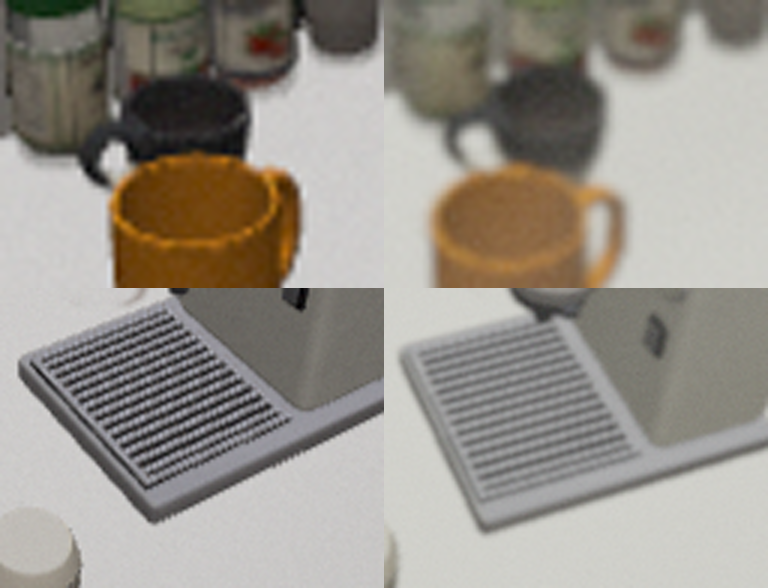

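The crop confirms the black espresso cup. In the scene panel its rim centre is at about (187,103), i.e. full-frame (226,172), and its handle points left to (95,150). The grid's left corner is at scene (274.7,249.7) and the front corner at (318,300). Next I refine the machine pose and test reachability.

```bash
cat >> h.py <<'E'
from scipy.spatial.transform import Rotation as Ro
def ori(psi,th,sgn=1,roll=0.,closev=False):
    """tool z forward along heading psi, tilted th from straight down; sgn=+1 camera side up/front. closev: closing axis in vertical plane"""
    h=np.array([np.cos(psi),np.sin(psi),0]);k=np.array([0,0,1.])
    z=np.sin(th)*h-np.cos(th)*k; x=sgn*(np.cos(th)*h+np.sin(th)*k)
    R=np.column_stack([x,np.cross(z,x),z])
    R=R@Ro.from_euler('z',roll).as_matrix()
    return Ro.from_matrix(R).as_euler('xyz')
def zax(rpy): return Ro.from_euler('xyz',rpy).as_matrix()[:,2]
def tcp(grasp,rpy): return np.array(grasp)+.019*zax(rpy)
E
python3 - <<'E'
from h import *
import pickle
fs=pickle.load(open("f0.pkl","rb"))
s,d=fs["scene"],fs["side"]
for n,c in {"left":((274.7,249.7),(264.3,250.7)),"front":((318,300),(292.3,309))}.items():
    X,e=tri((s,*c[0]),(d,*c[1])); print(n,X.round(3),np.round(e,4),onz(s,*c[0],.034).round(3),onz(d,*c[1],.034).round(3))
X,e=tri((s,226.2,172.3),(d,237.7,163.8)); print("cup rim",X.round(3),e)
print("cup53",onz(s,226.2,172.3,.053).round(3),onz(d,237.7,163.8,.053).round(3),"handle",onz(s,195+95/6,155+140/6,.045).round(3),onz(d,210+70/6,148+125/6,.045).round(3))
print("mug rim c",onz(s,195+194/6,155+197/6,.09).round(3),onz(d,210+(510-384)/6,148+210/6,.09).round(3))
print("corner",onz(s,120,208,0).round(3),onz(s,267,153,0).round(3))
for name,g in {"pick":(.57,.27,.04),"pickpre":(.50,.27,.11),"place":(.55,-.11,.08),"lev":(.62,.06,.25),"levl":(.62,.07,.19)}.items():
  for th in (30,45,60,90):
    out=[]
    for sg in(1,-1):
      for roll in (0,np.pi/2,-np.pi/2):
        if roll and 'lev' not in name: continue
        for psi in (-.15,0,.3):
          o=ori(psi,np.radians(th),sg,roll); q=robot.ik(tcp(g,o),o)
          if q is not None: out.append((sg,round(roll,1),psi))
    print(name,th,out)
E
```

```text
left [ 0.548 -0.027  0.013] [0.0003 0.0003] [ 0.533 -0.044  0.034] [ 0.539 -0.043  0.034]
front [ 0.532 -0.186  0.   ] [0.0009 0.0009] [ 0.509 -0.205  0.034] [ 0.519 -0.205  0.034]
cup rim [0.616 0.275 0.048] [0.0006129271711094201, 0.0006129271711095881]
cup53 [0.612 0.267 0.053] [0.614 0.27  0.053] handle [0.568 0.276 0.045] [0.566 0.277 0.045]
mug rim c [0.541 0.152 0.09 ] [0.543 0.155 0.09 ]
corner [0.335 0.356 0.   ] [0.832 0.364 0.   ]
pick 30 [(1, 0, -0.15), (1, 0, 0), (-1, 0, -0.15), (-1, 0, 0), (-1, 0, 0.3)]
pick 45 [(1, 0, -0.15), (1, 0, 0), (1, 0, 0.3), (-1, 0, -0.15), (-1, 0, 0), (-1, 0, 0.3)]
pick 60 [(1, 0, -0.15), (1, 0, 0), (1, 0, 0.3), (-1, 0, -0.15), (-1, 0, 0), (-1, 0, 0.3)]
pick 90 [(1, 0, -0.15), (1, 0, 0), (1, 0, 0.3), (-1, 0, -0.15), (-1, 0, 0), (-1, 0, 0.3)]
pickpre 30 [(1, 0, -0.15), (1, 0, 0), (1, 0, 0.3), (-1, 0, -0.15), (-1, 0, 0), (-1, 0, 0.3)]
pickpre 45 [(1, 0, -0.15), (1, 0, 0), (1, 0, 0.3), (-1, 0, -0.15), (-1, 0, 0), (-1, 0, 0.3)]
pickpre 60 [(1, 0, -0.15), (1, 0, 0), (1, 0, 0.3), (-1, 0, -0.15), (-1, 0, 0), (-1, 0, 0.3)]
pickpre 90 [(1, 0, -0.15), (
[... 1978 characters left out ...]
 0.3)]
levl 60 [(1, 0, -0.15), (1, 0, 0), (1, 0, 0.3), (1, 1.6, -0.15), (1, 1.6, 0), (1, 1.6, 0.3), (1, -1.6, -0.15), (1, -1.6, 0), (1, -1.6, 0.3), (-1, 0, -0.15), (-1, 0, 0), (-1, 0, 0.3), (-1, 1.6, -0.15), (-1, 1.6, 0), (-1, 1.6, 0.3), (-1, -1.6, -0.15), (-1, -1.6, 0), (-1, -1.6, 0.3)]
levl 90 [(1, 0, -0.15), (1, 0, 0), (1, 0, 0.3), (1, 1.6, -0.15), (1, 1.6, 0), (1, 1.6, 0.3), (1, -1.6, -0.15), (1, -1.6, 0), (1, -1.6, 0.3), (-1, 0, -0.15), (-1, 0, 0), (-1, 0, 0.3), (-1, 1.6, -0.15), (-1, 1.6, 0), (-1, 1.6, 0.3), (-1, -1.6, -0.15), (-1, -1.6, 0), (-1, -1.6, 0.3)]<sys>:0: UserWarning: Gimbal lock detected. Setting third angle to zero since it is not possible to uniquely determine all angles.
```

Run:
```python
from h import *
import pickle
print(robot.current_joint_pos())
robot.line_to([.22,.42,.30],rate=.3)
o=ori(.35,np.radians(40),1)
p=[.46,.20,.24]
q=robot.ik(p,o); print(np.round(q,2))
robot.goto([.36,.15,.28],o)
robot.goto(p,o)
print(robot.current_t(),robot.current_eef_pos(),np.linalg.norm(robot.current_contact_force()))
f=shot("wrist"); pickle.dump(f,open("w1.pkl","wb"))
cv2.imwrite("pics/c.png",cv2.resize(f["pixels"],(768,576)))
```

```text
[-1.17649624  0.41785487 -0.01029114  1.61397319  0.00471377  1.11072399
 -0.05300351]
[ 0.04 -0.17 -0.54  2.39  0.11  0.22 -1.84]Traceback (most recent call last):
  File "<stdin>", line 8, in <module>
plant.IKError: the arm cannot take that pose within its joint ranges
```

Run:
```python
from h import *
print(robot.current_joint_pos().round(2) if hasattr(robot.current_joint_pos(),'round') else robot.current_joint_pos(), robot.current_eef_pos())
for p in ([.36,.15,.28],[.46,.2,.24],[.57,.27,.05],[.55,-.11,.08],[.42,-.1,.2]):
  for th in (20,40,60,80):
    for sg in (1,-1):
      o=ori(.3 if p[1]>0 else -.1,np.radians(th),sg); q=robot.ik(p,o); print(p,th,sg,None if q is None else np.round(q,2))
```

```text
[-1.15  0.06 -0.01  1.85  0.    1.23 -0.02] [0.22005403 0.42056432 0.29953003]
[0.36, 0.15, 0.28] 20 1 [-0.6  -0.33  0.04  2.27  0.13  0.87 -1.9 ]
[0.36, 0.15, 0.28] 20 -1 [-0.95 -0.37  0.3   2.28  0.29  0.91  1.08]
[0.36, 0.15, 0.28] 40 1 None
[0.36, 0.15, 0.28] 40 -1 None
[0.36, 0.15, 0.28] 60 1 None
[0.36, 0.15, 0.28] 60 -1 None
[0.36, 0.15, 0.28] 80 1 None
[0.36, 0.15, 0.28] 80 -1 None
[0.46, 0.2, 0.24] 20 1 [-0.7  -0.04  0.17  2.14  0.13  0.71 -1.88]
[0.46, 0.2, 0.24] 20 -1 [-0.87 -0.05  0.34  2.15  0.14  0.71  1.25]
[0.46, 0.2, 0.24] 40 1 [ 0.18 -0.18 -0.69  2.38  0.19  0.23 -1.98]
[0.46, 0.2, 0.24] 40 -1 [-0.9  -0.19  0.27  2.41  0.83  0.34  0.55]
[0.46, 0.2, 0.24] 60 1 None
[0.46, 0.2, 0.24] 60 -1 None
[0.46, 0.2, 0.24] 80 1 None
[0.46, 0.2, 0.24] 80 -1 None
[0.57, 0.27, 0.05] 20 1 [-0.85  0.51  0.39  2.02 -0.34  0.32 -1.51]
[0.57, 0.27, 0.05] 20 -1 [-0.61  0.48  0.09  2.01  0.12  0.32  1.23]
[0.57, 0.27, 0.05] 40 1 [-0.27  0.5  -0.37  2.24  2.26  0.42  2.29]
[0.57, 0.27, 0.05] 40 -1 [ 0.31  0.8  -1.09  2.23  2.05  0.81 -0.35]
[0.57, 0.27, 0.05] 60 1 [ 0.18  0.93 -0.91  2.38 
[... 457 characters left out ...]
1 [ 1.11  0.56 -1.07  2.38  2.22  0.46 -0.36]
[0.55, -0.11, 0.08] 60 1 [ 1.19  0.94 -1.09  2.54  2.89  1.01  2.51]
[0.55, -0.11, 0.08] 60 -1 [ 0.74  0.63 -0.59  2.55  3.09  0.98 -1.18]
[0.55, -0.11, 0.08] 80 1 [0.02 1.   0.17 2.57 3.18 1.82 1.44]
[0.55, -0.11, 0.08] 80 -1 [ 0.71  1.04 -0.45  2.55  3.4   1.66 -1.09]
[0.42, -0.1, 0.2] 20 1 [ 0.   -0.14  0.17  2.33 -0.    0.6  -1.5 ]
[0.42, -0.1, 0.2] 20 -1 [-0.93 -0.34  0.95  2.34  0.47  0.69  1.2 ]
[0.42, -0.1, 0.2] 40 1 [ 0.81 -0.26 -0.5   2.56 -1.14  0.26 -0.35]
[0.42, -0.1, 0.2] 40 -1 [ 0.66 -0.25 -0.37  2.56 -1.04  0.23  2.69]
[0.42, -0.1, 0.2] 60 1 None
[0.42, -0.1, 0.2] 60 -1 None
[0.42, -0.1, 0.2] 80 1 None
[0.42, -0.1, 0.2] 80 -1 None
```

Run:
```python
from h import *
import pickle
o=ori(.3,np.radians(20),-1)
robot.goto([.40,.17,.27],o)
f=shot("wrist"); pickle.dump(f,open("w1.pkl","wb"))
print(robot.current_t(),robot.current_eef_pos())
o=ori(-.1,np.radians(20),-1)
print(np.round(robot.ik([.42,-.08,.27],o),2))
robot.goto([.42,-.08,.27],o)
g=shot("wrist"); pickle.dump(g,open("w2.pkl","wb"))
print(robot.current_t(),robot.current_eef_pos(),robot.current_joint_pos().round(2))
cv2.imwrite("pics/c.png",cv2.resize(f["pixels"],(768,576)))
cv2.imwrite("pics/d.png",cv2.resize(g["pixels"],(768,576)))
```

```text
2.125 [0.40008358 0.1710079  0.26995436]
[-0.72 -0.37  0.66  2.25  0.36  0.87  1.23]
3.15 [ 0.42028651 -0.07867961  0.27005985] [-0.72 -0.37  0.66  2.25  0.36  0.87  1.23]
```

View pics/c.png

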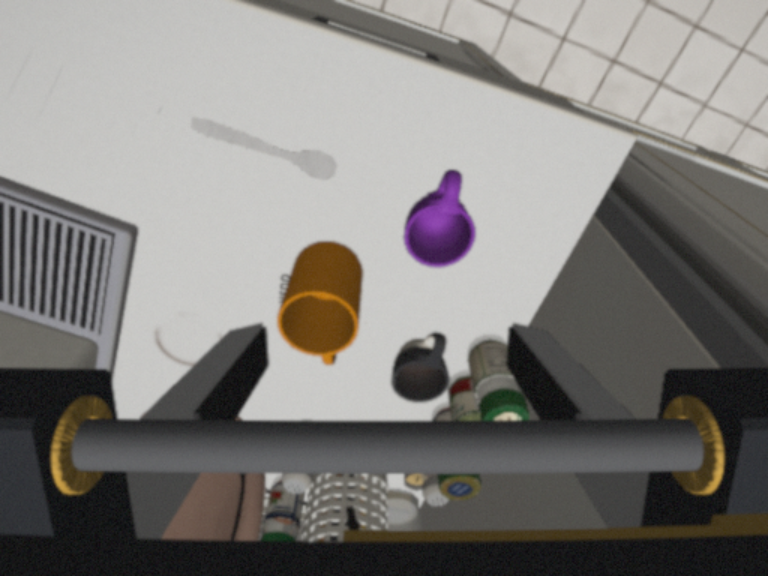

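View pics/d.png

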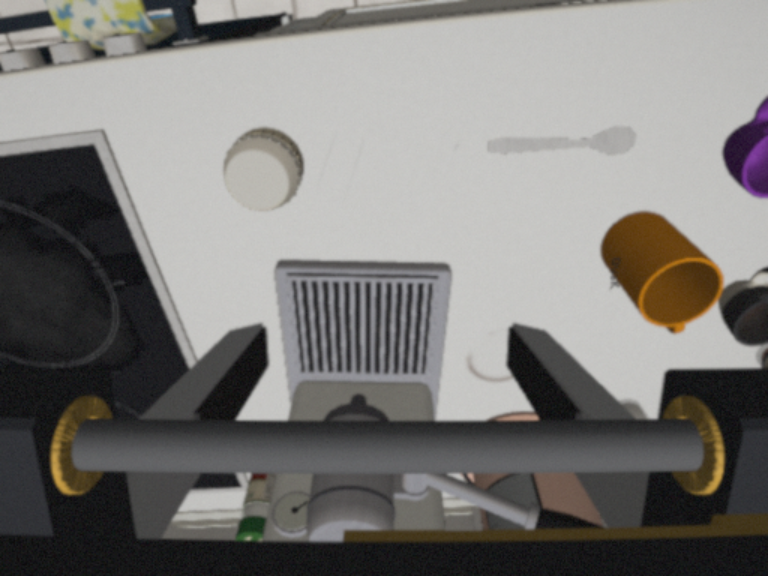

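Wrist pictures. In c the black cup's rim centre is at (419,375) and its handle reaches (437,337); the purple cup is at (440,235), the cupboard's foot line runs (635,140) to (530,320). In d the base's front corners are at (279,265) and (449,266), and the grid edges meet the housing at (293,382) and (441,382).

Run:
```python
from h import *
import pickle
f=pickle.load(open("w1.pkl","rb"));g=pickle.load(open("w2.pkl","rb"));fs=pickle.load(open("f0.pkl","rb"))
# cup dark mask in f
im=f["pixels"]; 
hsv=cv2.cvtColor(im,cv2.COLOR_BGR2HSV)
m=((hsv[...,2]<75)&(hsv[...,1]<110)).astype(np.uint8); m[:, :255]=0; m[:,305:]=0; m[:215]=0; m[272:]=0
n,l,st,c=cv2.connectedComponentsWithStats(m)
for i in range(1,n):
    if st[i,4]>30: print(st[i],c[i])
for nm,u,v,z in (("rim c",419,375,.053),("handle tip",437,337,.045),("handle root",433,355,.045),("foot-ish",425,345,.0),("cupb1",635,142,0),("cupb2",530,322,0),("mug foot far",330,243,0),("purple rim",438,233,.053),("purple handle tip",454,172,.045)):
    print(nm,onz(f,u/1.5,v/1.5,z).round(4))
print("rim via tri", [tri((f,419/1.5,375/1.5),(fs[k],*p)) for k,p in(("scene",(226.2,172.3)),("side",(237.7,163.8)))])
for nm,u,v,z in (("frR",279,265,.034),("frL",449,266,.034),("bkR",293,382,.034),("bkL",441,382,.034),("gridslot fr R",290,281,.034),("gs fr L",436,281,.034)):
    print(nm,onz(g,u/1.5,v/1.5,z).round(4))
```

```text
[ 263  223   36   44 1116] [280.27867384 247.61648746]
rim c [0.6024 0.2686 0.053 ]
handle tip [0.5562 0.2716 0.045 ]
handle root [0.5793 0.2759 0.045 ]
foot-ish [0.6042 0.2794 0.    ]
cupb1 [0.3349 0.3774 0.    ]
cupb2 [ 0.5403  0.3772 -0.    ]
mug foot far [0.5104 0.1481 0.    ]
purple rim [0.4455 0.2304 0.053 ]
purple handle tip [0.3945 0.2258 0.045 ]
rim via tri [(array([0.61204201, 0.27150289, 0.04738876]), [0.0035139462992949113, 0.003513946299294889]), (array([0.61275146, 0.27276437, 0.0469561 ]), [0.003890761329657208, 0.003890761329657091])]
frR [ 0.5135 -0.1868  0.034 ]
frL [ 0.5298 -0.0315  0.034 ]
bkR [ 0.6603 -0.2041  0.034 ]
bkL [ 0.6758 -0.044   0.034 ]
gridslot fr R [ 0.5317 -0.1803  0.034 ]
gs fr L [ 0.545  -0.0441  0.034 ]
```

Run:
```python
from h import *
import pickle
f=pickle.load(open("w1.pkl","rb"));g=pickle.load(open("w2.pkl","rb"));fs=pickle.load(open("f0.pkl","rb"));s,d=fs["scene"],fs["side"]
def P(t): return [np.round(x,3) for x in t]
print("left w-s",P(tri((g,449/1.5,266/1.5),(s,274.7,249.7))),"w-d",P(tri((g,449/1.5,266/1.5),(d,264.3,250.7))))
print("front w-s",P(tri((g,279/1.5,265/1.5),(s,318,300))),"w-d",P(tri((g,279/1.5,265/1.5),(d,292.3,309))))
for c in((.596,-.117,.118),(.599,-.13,.118),(.598,-.117,.257),(.598,-.117,.034)):
    print(c,*[(proj(k,c)*1.5).round(0) for k in(s,d,g)])
print("jars",onz(s,306/1.5,268/1.5,0),onz(s,332/1.5,258/1.5,0))
a=cv2.resize(s["pixels"][155:265,270:370],(400,440),interpolation=cv2.INTER_CUBIC)
b=cv2.resize(g["pixels"][165:275,180:305],(400,352),interpolation=cv2.INTER_CUBIC); b=cv2.copyMakeBorder(b,0,88,0,0,cv2.BORDER_CONSTANT)
cv2.imwrite("pics/e.png",cv2.convertScaleAbs(np.hstack([a,b]),alpha=1.5))
```

```text
left w-s [array([ 0.543, -0.03 ,  0.017]), array([0.002, 0.002])] w-d [array([ 0.545, -0.029,  0.014]), array([0.003, 0.003])]
front w-s [array([ 0.524, -0.193,  0.014]), array([0.001, 0.001])] w-d [array([ 0.527, -0.194,  0.012]), array([0.001, 0.001])]
(0.596, -0.117, 0.118) [483. 338.] [459. 359.] [362. 390.]
(0.599, -0.13, 0.118) [492. 342.] [466. 365.] [347. 394.]
(0.598, -0.117, 0.257) [495. 250.] [472. 282.] [353. 553.]
(0.598, -0.117, 0.034) [479. 384.] [454. 397.] [366. 331.]
jars [0.58654648 0.34992094 0.        ] [0.64782158 0.35156639 0.        ]
```

View pics/e.png

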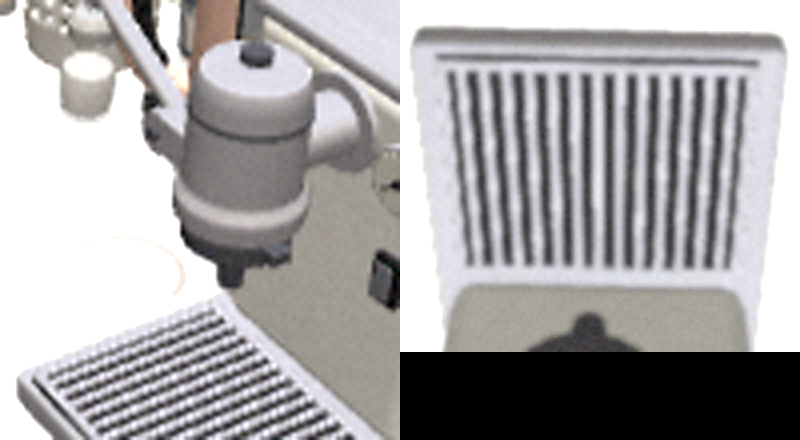

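Run:
```python
from h import *
import pickle
g=pickle.load(open("w2.pkl","rb"));fs=pickle.load(open("f0.pkl","rb"));s,d=fs["scene"],fs["side"]
def P(t): return [np.round(x,4) for x in t]
W=(239.4,265.3)
print("spout",P(tri((g,*W),(s,327.5,225.0))),onz(g,*W,.118).round(4),onz(s,327.5,225,.118).round(4))
q=lambda x,y:(180+(x-400)/3.2,165+y/3.2)
for n,x,y in(("slotFR",452,73),("slotFL",746,78),("slotBR",473,266),("slotBL",722,268),("lineR",438,57),("lineL",757,64)):
    print(n,onz(g,*q(x,y),.034).round(4))
for c in((.608,-.120,.118),(.608,-.120,.257)): print([proj(k,c).round(1) for k in(s,d,g)])
```

```text
spout [array([ 0.6074, -0.1208,  0.1159]), array([0.0003, 0.0003])] [ 0.6048 -0.1204  0.118 ] [ 0.6058 -0.1224  0.118 ]
slotFR [ 0.5329 -0.1763  0.034 ]
slotFL [ 0.5481 -0.0478  0.034 ]
slotBR [ 0.6472 -0.1891  0.034 ]
slotBL [ 0.6605 -0.065   0.034 ]
lineR [ 0.5241 -0.1808  0.034 ]
lineL [ 0.5412 -0.0427  0.034 ]
[array([327.5, 224. ]), array([311.5, 238.5]), array([240., 267.])]
[array([334.6, 165.5]), array([319.7, 187.8]), array([233.5, 374. ])]
```

Spout axis found at (0.607, -0.1205), machine yaw ≈ -0.115. Moving to the tilted pre-grasp in small tilt steps.

Run:
```python
from h import *
for psi,th,p in ((.1,20,[.45,.12,.27]),(.05,32,[.47,.2,.22]),(.05,40,[.47,.23,.19]),(.03,45,[.475,.268,.15]),(.03,50,[.475,.268,.13])):
    o=ori(psi,np.radians(th),-1)
    q=robot.ik(p,o)
    print(th,None if q is None else np.round(q,2))
    if q is None: continue
    dq=np.abs(np.array(q)-robot.current_joint_pos())
    if dq.max()>1.6: print("jump",dq.round(2)); break
    robot.goto(p,o)
print(robot.current_t(),robot.current_eef_pos(),robot.current_contact_force())
```

```text
20 [-0.87 -0.18  0.42  2.17  0.26  0.82  1.08]
32 [-0.84 -0.05  0.17  2.28  0.66  0.54  0.44]
40 [-0.87  0.03  0.07  2.37  1.19  0.49 -0.2 ]
45 [-0.95  0.2   0.03  2.37  1.56  0.57 -0.7 ]
50 [-0.98  0.29  0.03  2.42  1.8   0.68 -1.01]
6.3 [0.4753884  0.26736208 0.13061188] [ 0.67514335 -0.29921521 -0.07392286]
```

Run:
```python
from h import *
import pickle
o=ori(.03,np.radians(50),-1)
g=np.array([.5615,.272,.041])
robot.line_to(tcp(g,o)-.07*zax(o),o,rate=.12)
robot.line_to(tcp(g,o),rate=.08)
print("F",robot.current_contact_force(),robot.current_eef_pos()-tcp(g,o))
robot.grab(30)
print("open",robot.current_opening(),robot.current_gripper_force(),robot.current_contact_force(),robot.current_joint_pos())
p=tcp(g,o)
robot.line_to(p+[0,0,.02],rate=.05)
print("open",robot.current_opening(),robot.current_contact_force(),robot.current_t())
s=shot("scene");w=shot("wrist");pickle.dump((s,w),open("g.pkl","wb"))
cv2.imwrite("pics/f.png",np.hstack([cv2.resize(s["pixels"][110:230,140:280],(420,360)),cv2.resize(w["pixels"],(380,360))]))
```

```text
F [-4.51330254 -3.8804045  -0.42784266] [-0.00064005 -0.00077314 -0.00076055]
open 0.13018251871147554 29.95441703236338 [-0.3396756   0.45801499  0.80449071] [-0.80133125  0.62317441  0.04367372  2.25827586  2.22244203  0.67641418
 -1.32098442]
open 0.12798533572026197 [-0.13538446 -0.73789526 -1.11601799] 9.8667
```

View pics/f.png

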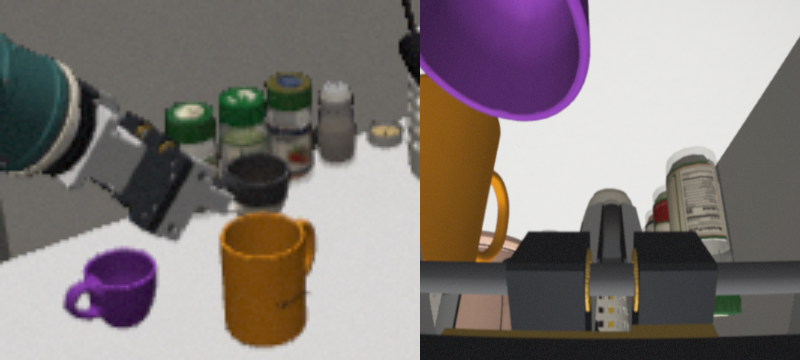

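The picture shows the cup pinched by its handle and lifted, its rim at (258,175) level, clear of the mug and the purple cup. Now the carry.

```bash
cat >> h.py <<'E'
SP=np.array([.607,-.1205]); YAW=-.115
MX=np.array([np.cos(YAW),np.sin(YAW),0]); MY=np.array([-np.sin(YAW),np.cos(YAW),0])
E
python3 - <<'E'
from h import *
import pickle
th=np.radians(50)
o1=ori(.03,th,-1); om=ori(-.04,th,-1); o2=ori(YAW,th,-1)
G=np.array([*SP,0])-.0505*MX+[0,0,.034+.041+.010]
way=[([.5615,.272,.165],o1),([.53,.15,.165],om),([.50,-.02,.150],o2),(G-.085*MX,o2)]
for g,o in way:
    try: robot.line_to(tcp(g,o),o,rate=.15)
    except robot.IKError as e:
        print("fail",g,e); break
    print(robot.current_t(),robot.current_joint_pos().round(2),np.round(robot.current_eef_pos()-tcp(g,o),4),robot.current_opening())
E
```

```text
10.8083 [-0.91  0.33  0.16  2.25  1.84  0.51 -0.86] [-0.0002 -0.0001 -0.0006] 0.12753240762658727
11.8083 [-0.78  0.21  0.2   2.44  2.08  0.5  -1.03] [0.0002 0.0007 0.0001] 0.1313351742279417
fail [0.5, -0.02, 0.15] the arm cannot follow that straight line within its joint ranges
```

Run:
```python
from h import *
th=np.radians(50); o2=ori(YAW,th,-1); om=ori(-.08,th,-1)
G=np.array([*SP,0])-.0505*MX+[0,0,.085]
def go(opts,o):
    for g in opts:
        try: robot.line_to(tcp(g,o),o,rate=.15)
        except robot.IKError: continue
        print(np.round(g,3),robot.current_t(),robot.current_joint_pos().round(2),robot.current_opening()); return True
    return False
ok=go([[x,.03,z] for x,z in((.50,.14),(.51,.13),(.52,.13),(.53,.14),(.53,.12),(.535,.15))],om)
ok=ok and go([G-a*MX+[0,0,dz] for a in(.085,.075,.065) for dz in(0,.01,-.004)],o2)
print(ok,robot.current_eef_pos())
for a in(.085,.07,.05,0): print(a,[None if robot.ik(tcp(G-a*MX,o),o) is None else 1 for o in (o2,ori(YAW,np.radians(60),-1))])
```

```text
[0.52 0.03 0.13] 12.8 [-0.45  0.26  0.19  2.55  2.67  0.55 -1.43] 0.1289122999490589
False [0.53479257 0.02953241 0.11793906]
0.085 [None, None]
0.07 [None, None]
0.05 [1, None]
0 [1, 1]
```

Run:
```python
from h import *
import pickle
th=np.radians(50); o2=ori(YAW,th,-1)
G=np.array([*SP,0])-.0505*MX+[0,0,.085]
def go(opts,o):
    for g in opts:
        try: robot.line_to(tcp(g,o),o,rate=.12)
        except robot.IKError: continue
        print(np.round(g-G,3),robot.current_t(),robot.current_joint_pos().round(2),robot.current_opening()); return True
    return False
ok=go([[.53,.0,.09],[.53,.0,.1],[.53,.01,.11]],o2)
ok=ok and go([G-a*MX for a in(.045,.035,.025,.015)],o2)
ok=ok and go([G],o2)
print(ok,robot.current_eef_pos()-tcp(G,o2),robot.current_contact_force())
s=shot("scene");d=shot("side");pickle.dump((s,d),open("p.pkl","wb"))
cv2.imwrite("pics/g.png",np.hstack([cv2.resize(f["pixels"][a:a+100,b:b+100],(400,400),interpolation=cv2.INTER_CUBIC) for f,a,b in((s,190,265),(d,195,250))]))
```

```text
[-0.027  0.115  0.005] 13.375 [-0.35  0.4   0.16  2.54  2.82  0.66 -1.57] 0.1324377624514782
[-0.045  0.005  0.   ] 14.45 [ 0.03  0.42  0.16  2.56  3.29  0.71 -1.69] 0.12546331062169472
[0. 0. 0.] 14.975 [ 0.03  0.45  0.16  2.46  3.29  0.64 -1.71] 0.1293000665270276
True [-0.00062057  0.00040624 -0.00032797] [-0.48869021 -0.55290931 -1.51091365]
```

View pics/g.png

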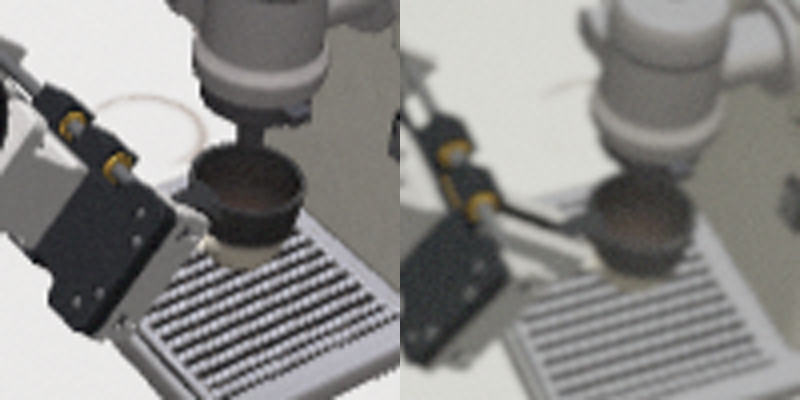

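Run:
```python
from h import *
import pickle
s,d=pickle.load(open("p.pkl","rb"))
X,e=tri((s,326.75,234.2),(d,310.25,248.8)); print(X.round(4),e)
print(onz(s,326.75,234.2,.097).round(4),onz(d,310.25,248.8,.097).round(4))
for z in(.097,.044): print(z,proj(s,[*SP,z])-[265,190],proj(d,[*SP,z])-[250,195])
# rim outline extents predicted (r=30)
for f,o in((s,(265,190)),(d,(250,195))):
    P=np.array([proj(f,[SP[0]+.03*np.cos(a),SP[1]+.03*np.sin(a),.097]) for a in np.linspace(0,6.28,60)])-o
    print((P.min(0)*4).round(),(P.max(0)*4).round())
```

```text
[ 0.6009 -0.1287  0.0993] [0.0011238487006315465, 0.0011238487006315421]
[ 0.6033 -0.1255  0.097 ] [ 0.6022 -0.1284  0.097 ]
0.097 [61.30822592 42.28065783] [60.1516591  50.54398363]
0.044 [58.96632807 61.44999526] [57.5688418  66.66281063]
[187. 133.] [304. 207.]
[185. 161.] [297. 245.]
```

The picture shows the cup hanging under the spout. Its rim spans x=190–304 in the scene panel (predicted 187–304) and 588–694 in the side panel (predicted 585–697), so it's laterally centred. Lowering and releasing.

Run:
```python
from h import *
import pickle
th=np.radians(50); o2=ori(YAW,th,-1)
G=np.array([*SP,0])-.0505*MX+[0,0,.085]
for dz in(.005,.007,.009,.010,.011,.012,.013):
    robot.line_to(tcp(G-[0,0,dz],o2),o2,rate=.03)
    F=robot.current_contact_force(); print(dz,np.round(F,2))
    if F[2]>1.5: break
robot.grab(4); robot.ungrasp()
p=robot.current_eef_pos()
for a in (.06,.05,.04,.03):
    try: robot.line_to(np.array(p)-a*MX,rate=.1); print("back",a); break
    except robot.IKError: pass
print(robot.current_t(),robot.current_opening())
s=shot("scene");d=shot("side");w=shot("wrist");pickle.dump((s,d,w),open("p2.pkl","wb"))
cv2.imwrite("pics/h.png",np.hstack([cv2.resize(f["pixels"][a:a+h,b:b+ww],(400,400),interpolation=cv2.INTER_CUBIC) for f,a,b,h,ww in((s,130,245,130,130),(d,195,250,100,100))]))
```

```text
0.005 [-0.29 -0.87 -0.84]
0.007 [-0.02 -0.48 -1.98]
0.009 [ 0.3  -0.76 -1.5 ]
0.01 [-0.47  0.52 -0.63]
0.011 [-4.63  0.23  6.77]
back 0.05
18.55 0.9993152877181019
```

View pics/h.png

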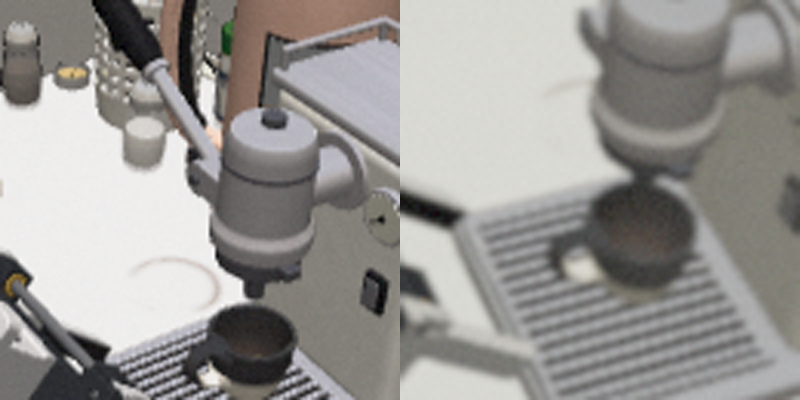

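Run:
```python
from h import *
import pickle
s,d,w=pickle.load(open("p2.pkl","rb"))
from scipy.optimize import least_squares
def mask(f,c,h):
    im=f["pixels"]; x0,y0=c; sub=cv2.GaussianBlur(im,(0,0),.7)[y0:y0+h,x0:x0+60].astype(int)
    m=(sub.max(2)<95).astype(np.uint8); 
    n,l,st,ce=cv2.connectedComponentsWithStats(m); i=1+np.argmax(st[1:,4]); return (l==i),x0,y0
for nm,f,c in(("scene",s,(300,227)),("side",d,(283,236))):
    m,x0,y0=mask(f,c,45)
    print(nm); print("\n".join("".join(".#"[int(v)] for v in r) for r in m[::1]))
    for r in(.028,.030):
        P=np.array([proj(f,[SP[0]+r*np.cos(a),SP[1]+r*np.sin(a),.087]) for a in np.linspace(0,6.28,90)])-(x0,y0)
        Q=np.array([proj(f,[SP[0]+r*np.cos(a),SP[1]+r*np.sin(a),.034]) for a in np.linspace(0,6.28,90)])-(x0,y0)
        print(r,P.min(0).round(1),P.max(0).round(1))
```

```text
scene
............................................................
............................................................
........................#######.............................
....................##############..........................
.................###################........................
................#####################.......................
...............#######################......................
..............#########################.....................
.............###########################....................
.............############################...................
............#############################...................
.............############################...................
............##############################..................
............##############################..................
..........###############################...................
.......##################################...................
......##################################....................
.......#################################.................
[... 3818 characters left out ...]
...............................
............................................................
............................................................
............................................................
............................................................
............................................................
............................................................
............................................................
............................................................
............................................................
............................................................
0.028 [13.7  3.1] [39.7 22.7]
0.03 [12.7  2.5] [40.6 23.5]
```

The last picture shows the cup standing alone under the spout, and masks give offsets of about 2–3 mm. Good. Now locating the lever.

```bash
cat >> h.py <<'E'
def mc(p): # machine coords rel. group axis
    v=np.array([*(np.array(p[:2])-SP),0]); return np.array([v@MX,v@MY,p[2]])
E
python3 - <<'E'
from h import *
import pickle
s,d,w=pickle.load(open("p2.pkl","rb"))
c,sn=np.cos(.45),np.sin(.45)
def onplane(f,u,v): # plane machine x=0
    o,dd=ray(f,u,v); t=(np.array([*SP,0])-o)@MX/(dd@MX); return o+dd*t
for nm,f,u,v,r in(("junc s",s,294.7,151.8,.09),("tip s",s,275.5,124,.18),("junc s2",s,442/1.5,227/1.5,.09),("junc d",d,440/1.5,243/1.5,.09),("tip d",d,278.5,132.5,.18)):
    z=.19+r*sn; p=mc(onz(f,u,v,z)); q=mc(onplane(f,u,v)); print(nm,p.round(4),"pivy",round(p[1]-r*c,4)," plane x=0:",q.round(4),"z exp",round(z,3),"pivy",round(q[1]-r*c,4))
for py in (.04,):
  for th in(90,80,70,60):
    for roll in(np.pi/2,-np.pi/2):
      for a in(.45,0):
        R0=Ro.from_euler('xyz',ori(YAW,np.radians(th),-1,roll))
        o=(Ro.from_rotvec(MX*a)*R0).as_euler('xyz')
        for off in (.10,0):
          g=np.array([*SP,.19])+MY*(py+.14*np.cos(a))+[0,0,.14*np.sin(a)]-off*zax(o)
          q=robot.ik(tcp(g,o),o); print(th,round(roll,1),a,off,None if q is None else np.round(q,2))
E
```

```text
junc s [-0.0025  0.1241  0.2291] pivy 0.0431  plane x=0: [-0.      0.1275  0.2269] z exp 0.229 pivy 0.0465
tip s [-0.0096  0.1907  0.2683] pivy 0.0286  plane x=0: [-0.      0.2054  0.2603] z exp 0.268 pivy 0.0433
junc s2 [-0.0014  0.1259  0.2291] pivy 0.0448  plane x=0: [0.     0.1278 0.2279] z exp 0.229 pivy 0.0467
junc d [0.0053 0.127  0.2291] pivy 0.0459  plane x=0: [-0.      0.1167  0.2374] z exp 0.229 pivy 0.0357
tip d [-0.0058  0.1903  0.2683] pivy 0.0282  plane x=0: [0.     0.2031 0.2597] z exp 0.268 pivy 0.041
90 1.6 0.45 0.1 None
90 1.6 0.45 0 [ 0.62  0.93 -1.09  2.44  2.9   1.67 -2.79]
90 1.6 0 0.1 None
90 1.6 0 0 [ 0.36  0.94 -0.79  2.4   2.9   1.77 -2.56]
90 -1.6 0.45 0.1 None
90 -1.6 0.45 0 [-0.13  0.56 -0.23  2.46  2.7   1.5  -0.28]
90 -1.6 0 0.1 None
90 -1.6 0 0 [-0.45  0.74  0.07  2.43  2.63  1.57 -0.06]
80 1.6 0.45 0.1 None
80 1.6 0.45 0 [-1.18  0.75  1.08  2.5   3.    1.05  2.07]
80 1.6 0 0.1 None
80 1.6 0 0 [ 0.11  0.64 -0.53  2.43  2.66  1.4  -2.8 ]
80 -1.6 0.45 0.1 None
80 -1.6 0.45 0 [-0.15  0.4  -0.14  2.47  2.8   1.17 -0.31]
80 -1.6 0 0.1 None
80 -1.6 0 0 [-0.52  0.58  0.16  2.45  2.64  1.25 -0.02]
70 1.6 0.45 0.1 None
70 1.6 0.45 0 [-1.12  0.5   1.09  2.47  3.26  0.85  2.15]
70 1.6 0 0.1 None
70 1.6 0 0 [-0.01  0.45 -0.39  2.41  2.55  1.03 -2.81]
70 -1.6 0.45 0.1 None
70 -1.6 0.45 0 [-0.2   0.26  0.02  2.45  2.95  0.83 -0.4 ]
70 -1.6 0 0.1 [ 0.54  0.47 -1.16  2.57  2.33  1.24  0.59]
70 -1.6 0 0 [-0.71  0.46  0.4   2.43  2.67  0.89 -0.03]
60 1.6 0.45 0.1 [ 1.18 -0.19 -1.16  2.5   3.66  0.46  2.07]
60 1.6 0.45 0 [-1.08  0.33  1.1   2.41  3.58  0.61  2.06]
60 1.6 0 0.1 [ 0.37  0.11 -0.85  2.48  2.16  0.67 -2.52]
60 1.6 0 0 [-0.1   0.32 -0.26  2.35  2.42  0.69 -2.71]
60 -1.6 0.45 0.1 [ 0.57 -0.11 -0.62  2.51  3.4   0.39 -0.77]
60 -1.6 0.45 0 [-0.43  0.18  0.35  2.39  3.27  0.53 -0.66]
60 -1.6 0 0.1 [-0.36  0.06 -0.1   2.5   2.19  0.62  0.55]
60 -1.6 0 0 [-0.84  0.37  0.58  2.38  2.67  0.55  0.02]
```

```bash
cat >> h.py <<'E'
PY=.043
def lev(a,th=60,off=0.,r=.14):
    """TCP pose holding the lever a rad above level"""
    R0=Ro.from_euler('xyz',ori(YAW,np.radians(th),-1,-np.pi/2))
    o=(Ro.from_rotvec(MX*a)*R0).as_euler('xyz')
    g=np.array([*SP,.19])+MY*(PY+r*np.cos(a))+np.array([0,0,r*np.sin(a)])-off*zax(o)
    return tcp(g,o),o
E
python3 - <<'E'
from h import *
import pickle
w2=pickle.load(open("w2.pkl","rb")); print("kettle edge",[mc(onz(w2,510/1.5,413/1.5,z)).round(3) for z in(.05,.1,.2)])
o=ori(-.08,np.radians(50),-1)
robot.line_to(tcp([.52,.03,.13],o),o,rate=.15)
print(robot.current_t(),robot.current_joint_pos().round(2),robot.current_contact_force())
print("mid")
for th in(50,55,60):
  for z in(.18,.22,.26):
    for roll in(-.8,-1.57):
      oo=ori(-.1,np.radians(th),-1,roll); q=robot.ik([.53,.04,z],oo); print(th,z,roll,None if q is None else np.round(q,2))
for off in(.06,.08,.1):
  for th in(50,60):
    p,oo=lev(.45,th,off); q=robot.ik(p,oo); print(off,th,p.round(3),None if q is None else np.round(q,2))
E
```

```text
kettle edge [array([0.09 , 0.161, 0.05 ]), array([0.035, 0.141, 0.1  ]), array([-0.076,  0.103,  0.2  ])]
20.4667 [-0.01  0.26 -0.29  2.54  2.53  0.6  -1.23] [ 0.5477044  -0.26818982 -0.12900251]
mid
50 0.18 -0.8 [-0.23  0.06 -0.11  2.51  2.19  0.42 -0.16]
50 0.18 -1.57 [-0.34  0.06  0.    2.52  2.2   0.42  0.6 ]
50 0.22 -0.8 [-0.16 -0.04 -0.17  2.48  1.89  0.34  0.16]
50 0.22 -1.57 [-0.28 -0.05 -0.06  2.48  1.89  0.35  0.94]
50 0.26 -0.8 [ 0.07 -0.13 -0.38  2.43  1.5   0.27  0.57]
50 0.26 -1.57 [-0.13 -0.13 -0.2   2.43  1.5   0.3   1.34]
55 0.18 -0.8 [-0.23  0.1  -0.15  2.56  2.36  0.57 -0.35]
55 0.18 -1.57 [-0.31  0.1  -0.06  2.57  2.37  0.57  0.41]
55 0.22 -0.8 [-0.23 -0.02 -0.14  2.53  2.17  0.46 -0.14]
55 0.22 -1.57 [-0.32 -0.02 -0.05  2.53  2.17  0.46  0.63]
55 0.26 -0.8 [-0.16 -0.12 -0.2   2.49  1.91  0.37  0.15]
55 0.26 -1.57 [-0.25 -0.12 -0.11  2.49  1.9   0.39  0.93]
60 0.18 -0.8 None
60 0.18 -1.57 None
60 0.22 -0.8 None
60 0.22 -1.57 None
60 0.26 -0.8 [-0.24 -0.09 -0.15  2.54  2.16  0.5  -0.13]
60 0.26 -1.57 [-0.31 -0.1  -0.09  2.55  2.15  0.51  0.65]
0.06 50 [0.594 0.04  0.275] [-0.38 -0.04  0.35  2.36  4.06  0.21 -1.34]
0.06 60 [0.59  0.043 0.269] [-0.05  0.01 -0.06  2.47  3.17  0.44 -0.53]
0.08 50 [0.578 0.036 0.286] [-0.19 -0.09  0.17  2.38  4.24  0.19 -1.51]
0.08 60 [0.572 0.04  0.278] [-0.08 -0.05 -0.04  2.5   3.18  0.41 -0.54]
0.1 50 [0.562 0.032 0.298] None
0.1 60 [0.555 0.038 0.287] [-0.12 -0.11  0.01  2.52  3.19  0.37 -0.54]
```

Run:
```python
from h import *
import pickle
robot.goto([.53,.04,.21],ori(-.1,np.radians(55),-1,-.8))
robot.goto(*lev(.45,60,.1))
print(robot.current_t(),robot.current_joint_pos().round(2),robot.current_contact_force())
w=shot("wrist");s=shot("scene");pickle.dump((s,w),open("l.pkl","wb"))
# predicted handle axis pixels in wrist and scene
for r in(.09,.14,.18):
    p=np.array([*SP,.19])+MY*(PY+r*np.cos(.45))+np.array([0,0,r*np.sin(.45)])
    print(r,proj(w,p).round(0),proj(s,p).round(0))
cv2.imwrite("pics/i.png",np.hstack([cv2.resize(w["pixels"],(400,300)),cv2.resize(s["pixels"][60:270,140:420],(400,300))]))
```

```text
22.3917 [-0.21 -0.11  0.09  2.53  3.16  0.37 -0.51] [-0.70314126  0.20028943  0.09490348]
0.09 [257. 135.] [296. 152.]
0.14 [257. 196.] [284. 134.]
0.18 [258. 241.] [276. 121.]
```

View pics/i.png

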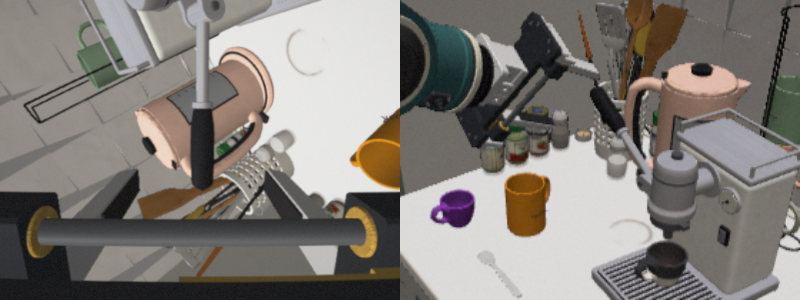

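The picture shows the lever handle centred between the open fingers. In full wrist pixels the junction is at (260,138) and the tip at (260,238), against predictions of (257,135) and (258,241). Now grasping it and bringing it down.

Run:
```python
from h import *
robot.line_to(*lev(.45,60,.03),rate=.1)
robot.line_to(*lev(.45,60,0),rate=.06)
print("F",robot.current_contact_force().round(1),robot.current_t())
robot.grab(35)
print("grab",robot.current_opening(),robot.current_contact_force().round(1))
for a in np.linspace(.45,.22,5)[1:]:
    robot.line_to(*lev(a),rate=.05)
    F=robot.current_contact_force()
    print(round(a,3),F.round(1),robot.current_opening(),(robot.current_eef_pos()-lev(a)[0]).round(4),robot.current_t())
    if np.linalg.norm(F)>45: break
```

```text
F [-0.5 -0.5  1.4] 23.9917
grab 0.2652330526582162 [-0.6  3.4 -6.1]
0.392 [-13.1  -0.3   7.7] 0.26367216974404684 [-0.0003  0.0001 -0.0001] 25.3667
0.335 [-14.   -0.8   8.2] 0.261905429789711 [-0.0003  0.     -0.    ] 25.675
0.277 [-13.8   0.1   6.6] 0.26515649678265396 [-0.0003  0.0001  0.    ] 25.9833
0.22 [-14.6   0.2   7.9] 0.2621120953706391 [-0.0003  0.0001  0.    ] 26.2917
```

Run:
```python
from h import *
import pickle
for a in np.linspace(.22,0,5)[1:]:
    robot.line_to(*lev(a),rate=.05)
F=robot.current_contact_force()
print(F.round(1),robot.current_opening(),(robot.current_eef_pos()-lev(0)[0]).round(4),robot.current_t())
s=shot("scene");d=shot("side");w=shot("wrist");pickle.dump((s,d,w),open("l2.pkl","wb"))
def P(r,dz=0): return np.array([*SP,.19+dz])+MY*(PY+r)
for nm,f in(("scene",s),("side",d),("wrist",w)): print(nm,[proj(f,P(r)).round(1).tolist() for r in(0,.06,.09,.18)],"5mm up at .09",proj(f,P(.09,.005)).round(1))
# handle / rod centreline in the wrist view: columns
hs=w["pixels"].max(2)
for v in range(0,260,12):
    row=hs[v,200:320]; dk=np.where(row<60)[0]; print(v,(dk.min()+200,dk.max()+200,len(dk)) if len(dk) else None, end="; ")
```

```text
[-15.7   0.7  11.6] 0.2609454861887428 [-0.0002  0.      0.0001] 27.525
scene [[317.4, 185.0], [300.3, 171.8], [292.4, 165.7], [270.6, 148.9]] 5mm up at .09 [292.5 163.7]
side [[305.9, 200.4], [294.1, 183.2], [288.6, 175.2], [273.6, 153.3]] 5mm up at .09 [288.8 173.4]
wrist [[258.8, -55.8], [258.7, 83.8], [258.7, 146.8], [258.7, 307.5]] 5mm up at .09 [249.9 147.3]
0 None; 12 None; 24 None; 36 None; 48 None; 60 None; 72 None; 84 None; 96 None; 108 None; 120 None; 132 (np.int64(308), np.int64(309), 2); 144 (np.int64(316), np.int64(316), 1); 156 (np.int64(240), np.int64(277), 38); 168 (np.int64(238), np.int64(278), 41); 180 (np.int64(237), np.int64(280), 44); 192 (np.int64(236), np.int64(281), 46); 204 (np.int64(236), np.int64(281), 46); 216 (np.int64(235), np.int64(314), 49); 228 (np.int64(232), np.int64(307), 53); 240 (np.int64(230), np.int64(285), 56); 252 (np.int64(200), np.int64(319), 73);
```

Run:
```python
from h import *
import pickle
robot.pause(4.5)
s0,_,_=pickle.load(open("p2.pkl","rb")); s=shot("scene")
df=cv2.absdiff(s0["pixels"],s["pixels"]).max(2)
for n,(x,y,w,h) in {"cup":(303,227,42,35),"mug":(212,180,35,45),"timer":(258,295,40,45),"spoon":(190,232,40,38),"purple":(160,190,35,30)}.items(): print(n,int((df[y:y+h,x:x+w]>45).sum()))
print(robot.current_contact_force().round(1),robot.current_opening(),(robot.current_eef_pos()-lev(0)[0]).round(4),robot.current_t())
print(robot.finish_job())
```

```text
cup 0
mug 775
timer 0
spoon 1076
purple 756
[-15.7   1.8  11.2] 0.26621011746431167 [-0.0002  0.0001  0.0004] 32.225
the job is handed in; nothing more can be done
None
```

Run:
```python
from h import *
import pickle
a=pickle.load(open("f0.pkl","rb"))["scene"]["pixels"]; b=pickle.load(open("l2.pkl","rb"))[0]["pixels"]
df=cv2.absdiff(a,b).max(2)
for n,(x,y,w,h) in {"mug":(212,180,35,45),"timer":(258,295,40,45),"spoon":(190,232,40,38),"purple":(160,190,35,30)}.items(): print(n,int((df[y:y+h,x:x+w]>45).sum()))
```

```text
the job is handed in; nothing more can be done
```

The job is handed in at 32 s on the robot's clock: the cup stands on the grid within about 3 mm of the spout axis, and the lever was held level for about 4.7 s and is still held; the timer had not moved, but my last image check could not confirm the mug and teaspoon (probably because the arm blocked the reference picture), though no contact with either was seen.

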